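# Move the splash guard to the jar's stand

### The arm

A 6-joint arm with a two-finger parallel gripper is mounted at the origin on a cart in front of the work surface, level with it; the furniture and walls round the work are solid. World frame = base frame: x ahead of the robot, y to its left, z up, the work surface at z = 0. Lengths are in m, angles in rad, forces in N, time in s.
With the tool pointing down it reaches from about 0.25 to 0.775 m from the base axis. Payload 4 kg.
Tool frame: the origin (TCP) lies between the finger pads; the fingertips stand manip.tips_ahead ahead of it and the grasp point (between the pads) lies 3 mm ahead of it (manip.tips_ahead is the distance from the TCP to the fingertips, in m); z points along the fingers, y is the line along which they close (so a half turn about z gives the same grasp; the last joint's range is limited). The gripper opens to 94 mm and grips with 3 to 60 N. Pads are 16 mm wide; open, the fingers measure 119 mm over their backs; the gripper's body (75 mm by 177 mm) begins 78 mm behind the grasp point.
Start: joints at [1.205, 0.087, 1.371, -0, 1.684, -0.103], TCP at [0.143, 0.531, 0.228] pointing down, gripper open.
Joint ranges: [-3.1, 3.1], [-0.76, 2.03], [0.27, 2.55], [-1.08, 4.22], [0.17, 2.65], [-2.57, 2.57]. Speed limits (rad/s): [2.79, 2.79, 3.14, 3.14, 3.14, 3.14].

### API

Orientations are given as a unit quaternion [w, x, y, z].
In Python, from cell import sensors, snapshot, manip gives the robot as it stands.
- The arm moves only by the tool servo_tool, never from a script. Its argument "motion" is a list of rows, each a list of 7 numbers: the shift along the tool's x, y, z in units of 25 mm (1.0 is 25 mm), then the turn, a rotation vector about the tool's x, y, z in units of 6 degrees (1.0 is 6 degrees), then the finger opening in mm, from 0 to 94. A call has 1 to 10 rows; each row is the pose to reach, as a shift and turn from the pose commanded when the call began, along the tool's axes at that moment; what a row does not reach only later rows make up. A row lasts 1/10 s, in which the tool goes at most 50 mm and 8.59 degrees, less where a joint would pass 70% of its speed; a pose out of reach is approached as far as the arm can. A call with a gripper value outside its range is refused whole. The fingers move at their own pace and stop on an object; the grip force is fixed at half the most. Time passes only in rows, so rows that repeat a pose let the fingers close. It gives the time, the measured TCP pose, the force, the opening and the grip force at its end, in the units of the state.
- sensors.observe(): the state, without advancing time (a new reading comes with each control period).
- snapshot(name): name is "scene" or "side" or "wrist"; returns a dict with "img" (480x640x3 uint8, blue, green, red), "camera_matrix" (3x3 intrinsics, pixels), "camera_from_world" (4x4, takes a point from world to camera coordinates). Camera axes: x right, y down, z forward; pixel columns grow to the right and rows downward; lengths in m; the calibration is good to about 2 mm. The wrist camera is an equidistant fisheye: a pixel r from the principal point sees the ray r / f radians off the axis. A picture is of the moment at which its call begins. There is no depth.
- manip.sign_off(): hands the job in; it is judged then, once.
The state is a dict: "time_s": time; "joints": joint angles; "qvel": joint speeds; "effort": joint torques, N m; "eef_pos": TCP position; "tool_rot": TCP orientation; "contact_force": force on the tool from outside, world axes, zero at the start; "moment": the same for the moment, N m; "gripper_width": finger opening in m; "finger_force": force on a finger pad.
Only numpy, scipy, OpenCV 4.12 (cv2) and the standard library are available. Lean on these libraries where they do the work, as an engineer would, in place of code of your own. Each camera call takes 0.05 s, during which the arm holds its last target. There are 200 camera calls.

### The job

The amber splash guard hangs on the wrong stand. Pull up the red knob of its sprung hinge pin, lift the guard off the empty stand with it, and lower it gently into the hinge socket of the stand that holds the cream jar, so that the panel stands upright along the front edge of that stand and, once you let go, the pin springs fully down. Leave the jar and the blue label block standing where they are.

Things in the scene. Friction and masses are not known exactly. Their poses are not given: they have to be found in the camera images.
- guard: Loose guard, about 0.35 kg: upright aluminium barrel 36 mm across (flange 52 mm, cone below) with a framed amber panel at one side. Origin: on the barrel's axis (the hinge axis) at the cone's lower end; z up. Panel in the y-z plane, 8 mm thick, 31 to 121 mm along -y, from 30 mm below to 40 mm above the origin. Barrel top 44 mm above it. Seated, the flange rests on the socket rim; it can be turned there
- pin_knob (a point): Centre of the red square knob of the sprung hinge pin, above the barrel: 18 x 18 mm (sides along the guard's x and y), 32 mm tall (16 up and down from here), 70 mm above the guard's origin when the pin is down. Grip from above, best with fingers closing along the guard's y. The steel pin, 9 mm thick, tapered, then reaches 22 mm below the guard's origin
- guard_panel (a point): Centre of the amber panel, 76 mm along the guard's -y axis and 5 mm above the level of its origin
- guard_pin (a joint): How far the pin is pulled up out of the guard, m: 0 fully down, 0.016 at its stop. The spring pushes it down with 1 N at 0 and 2.2 N at the stop, less than the guard weighs: lifted by the knob, the guard hangs with the pin fully pulled. Once the guard is seated and the knob let go, the pin springs down
- jar_stand_socket (a point): Where the guard's origin lies when seated in the jar's stand: 45.5 mm above the worktop, on the axis of a steel tube (15 mm inside) flaring to a 44 mm mouth, rim 12.5 mm above here, at the front left corner of a fixed white plate 130 x 140 x 8 mm. z up, x to the back, -y along the front edge, where the panel must lie. All three stands are alike; one is empty, one has the label block
- specimen_jar: Cream jar with screw lid, 46 mm diameter, 72 mm tall, loose on the stand that is to get the guard, about 65 mm behind and 67 mm right of the socket's axis. Origin: centre of its underside. Not to be moved
- label_block: Blue and white label box, 34 x 40 x 66 mm, loose on the third stand (not the wanted one). Origin: centre of its underside. Not to be moved

How it is judged:
By the outcome, as a careful person would: the job done as asked, in the order asked, and still so for the second after the job is handed in, with the robot touching nothing.
It also fails if it takes over 42 s, if anything falls off the work surface, if the arm or the gripper's body presses on something with over 40 N, if the wrist force passes 120 N, or if a joint passes its speed limit or range.

## Working session

There is one attempt and no reset: what is moved stays moved. The work goes in short steps, Python scripts to look and compute and a tool call to move; the robot and the scene stay as the last step left them, time stands still between calls to the robot, and variables do not carry over. Pictures are saved under pics/ and viewed, at most 12 in all, crops included, and the job is handed in when it is done.

Besides the shell and the picture viewer there is one more tool, called after "Call:" by a JSON object that holds its "method" and its "body". servo_tool: Moves the arm, as the interface text tells. Its arguments: {"type":"object","properties":{"motion":{"type":"array"}},"required":["motion"]}

```bash
mkdir -p pics; ls; cat > h.py <<'E'
import numpy as np, cv2
from cell import sensors, snapshot, manip
def snap(name, fn):
    s=snapshot(name); cv2.imwrite('pics/'+fn,s['img']); np.savez('pics/'+fn+'.npz',K=s['camera_matrix'],T=s['camera_from_world']); return s
def load(fn):
    d=np.load('pics/'+fn+'.npz'); return d['K'],d['T']
def ray(fn,u,v,fish=False):
    K,T=load(fn); x=(u-K[0,2])/K[0,0]; y=(v-K[1,2])/K[1,1]
    if fish:
        r=np.hypot(x,y); d=np.array([x/r*np.sin(r),y/r*np.sin(r),np.cos(r)]) if r>0 else np.array([0,0,1.])
    else: d=np.array([x,y,1.])
    R=T[:3,:3]; return -R.T@T[:3,3], R.T@d/np.linalg.norm(d)
def atz(fn,u,v,z,fish=False):
    c,d=ray(fn,u,v,fish); return c+d*(z-c[2])/d[2]
def proj(fn,p,fish=False):
    K,T=load(fn); q=T[:3,:3]@np.array(p)+T[:3,3]
    if fish:
        r=np.hypot(q[0],q[1]); t=np.arctan2(r,q[2]); x,y=q[0]/r*t,q[1]/r*t
    else: x,y=q[0]/q[2],q[1]/q[2]
    return K[0,0]*x+K[0,2],K[1,1]*y+K[1,2]
def tri(obs):
    A=np.zeros((3,3));b=np.zeros(3)
    for o in obs:
        c,d=ray(*o); M=np.eye(3)-np.outer(d,d); A+=M;b+=M@c
    return np.linalg.solve(A,b)
E
python3 - <<'E'
from h import *
snap('scene','scene.png');snap('side','side.png');snap('wrist','wrist.png')
print(sensors.observe(), manip.tips_ahead)
for n in('scene','side','wrist'):
    K,T=load(n+'.png');print(n,-T[:3,:3].T@T[:3,3],T[2,:3],K[0,0])
E
```

```text
pics
{'time_s': 0.15, 'joints': array([ 1.20488283e+00,  8.77871677e-02,  1.37187575e+00, -4.16702968e-05,
        1.68363759e+00, -1.03127862e-01]), 'qvel': array([-0.00112967, -0.00101296, -0.00405823, -0.00082282, -0.00072681,
       -0.00147186]), 'effort': array([ 1.73753480e-03, -3.40639615e+01, -3.02792251e+01,  7.18474179e-02,
        3.05231754e-02, -1.07343387e-04]), 'eef_pos': array([0.14276661, 0.53074387, 0.22658789]), 'tool_rot': array([-1.78294405e-04,  1.31017343e-01,  9.91379708e-01, -8.35360373e-04]), 'contact_force': array([ 0.087976  ,  0.05336226, -0.48112692]), 'moment': array([ 0.04119799,  0.02691808, -0.00075367]), 'finger_force': 0.0, 'gripper_width': 0.09376795615501057} 0.022
scene [-0.30582291 -0.58708921  0.59014928] [ 0.744473    0.48716903 -0.45653728] 486.40754715126064
side [-0.01920049 -0.96188442  0.85324215] [ 0.39245909  0.71894578 -0.57366613] 570.4446054618027
wrist [0.06608789 0.55143596 0.38492023] [ 0.26801008 -0.07373807 -0.96059007] 371.64829954431775
```

View pics/scene.png

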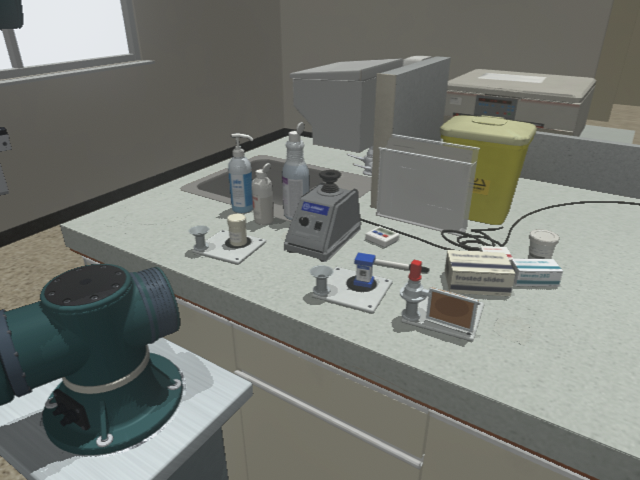

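View pics/side.png

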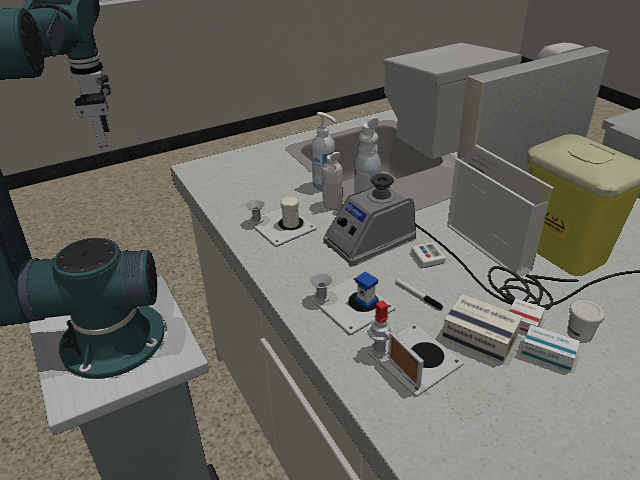

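View pics/wrist.png

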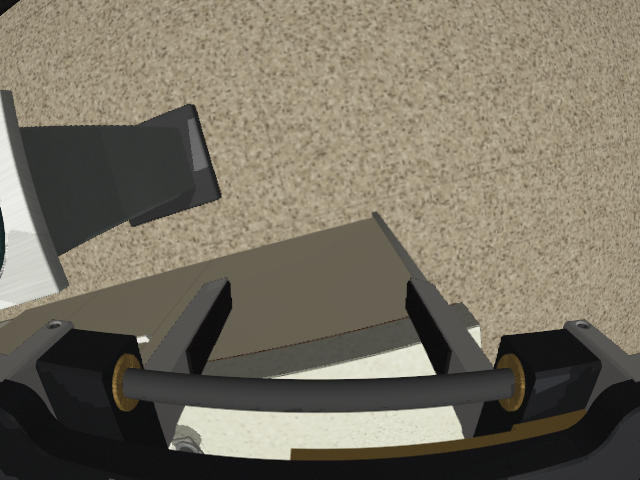

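The guard is on the nearest, empty stand: knob at scene (416,270) and side (381,312). The jar stand's socket is at scene (199,232) and side (256,206). I'll enlarge both.

```bash
python3 - <<'E'
from h import *
a=cv2.imread('pics/scene.png');b=cv2.imread('pics/side.png')
def c(i,u,v,w=100,h=75): return cv2.resize(i[v:v+h,u:u+w],(400,300),interpolation=cv2.INTER_CUBIC)
m=np.vstack([np.hstack([c(a,390,255),c(b,360,295,)]),np.hstack([c(a,180,200),c(b,235,180)])])
cv2.imwrite('pics/crop1.png',m)
E
```

```text
(no output)
```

View pics/crop1.png

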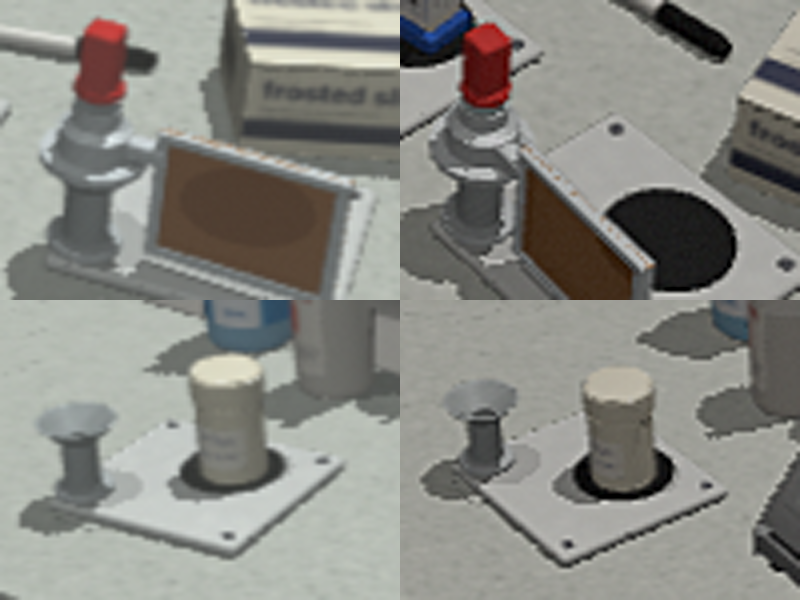

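The crop gives the knob at scene (415,270) and side (381.5,311), and the rim ellipse centre at scene (199.3,230.2) and side (255,205). The plate corners are visible too.

```bash
python3 - <<'E'
from h import *
np.set_printoptions(precision=4,suppress=True)
S=lambda u,v:('scene.png',180+u/4,200+(v-300)/4)
D=lambda u,v:('side.png',235+(u-400)/4,180+(v-300)/4)
S1=lambda u,v:('scene.png',390+u/4,255+v/4)
D1=lambda u,v:('side.png',360+(u-400)/4,295+v/4)
k=tri([S1(101,61),D1(486,64)]);print('knob',k)
r=tri([S(77,421),D(480,400)]);print('rim',r,atz(*S(77,421),.058),atz(*D(480,400),.058))
for n,s,d in[('FR',(232,550),(563,557)),('BR',(344,463),(726,490))]:
    print(n,tri([S(*s),D(*d)]),atz(*S(*s),.008),atz(*D(*d),.008))
print('FL scene',atz(*S(55,505),.008))
# panel top edge ends scene (165,137) (357,188); side (518,150),(650,265)
a=tri([S1(165,135),D1(520,150)]);b=tri([S1(357,188),D1(650,265)]);print('panel top',a,b,b-a,np.degrees(np.arctan2(*(b-a)[1::-1])))
print('jar top', tri([S(228,370),D(620,385)]))
E
```

```text
knob [ 0.4559 -0.3123  0.1106]
rim [0.4329 0.2399 0.0565] [0.4312 0.2381 0.058 ] [0.4319 0.237  0.058 ]
FR [0.4324 0.1198 0.0036] [0.4264 0.1139 0.008 ] [0.4302 0.1148 0.008 ]
BR [0.5576 0.1339 0.0025] [0.5493 0.1268 0.008 ] [0.554  0.1272 0.008 ]
FL scene [0.4091 0.2428 0.008 ]
panel top [ 0.4525 -0.3476  0.0846] [ 0.4619 -0.4346  0.0827] [ 0.0094 -0.087  -0.0019] -83.82324991877854
jar top [0.5068 0.1801 0.0766]
```

Call:
{"method": "servo_tool", "body": {"motion": [[-0.7,-0.7,0,0,0,-0.2,94],[-2,-2.1,0,0,0,-0.6,94],[-3.3,-3.5,0,0,0,-1,94],[-4.6,-4.9,0,0,0,-1.4,94],[-6,-6.3,0,0,0,-1.8,94],[-7.4,-7.7,0,0,0,-2.2,94],[-8.8,-9.1,0,0,0,-2.6,94],[-10.2,-10.6,0,0,0,-3,94],[-11.8,-12.2,0,0,0,-3.3,94],[-13.2,-13.7,0,0,0,-3.5,94]]}}

```text
time_s: 1.15
eef_pos: [0.3687, 0.1208, 0.2274]
tool_rot: [0.0, -0.052, 0.999, 0.0]
contact_force: [1.5, 0.8, -0.2]
gripper_width: 0.0939
finger_force: 0.0
```

```bash
cat >> h.py <<'E'
from scipy.spatial.transform import Rotation as Ro
def units(target, yaw=None):
    """tool-axis units to bring the TCP to target, with tool y at world angle yaw (deg)"""
    o=sensors.observe(); q=o['tool_rot']; R=Ro.from_quat([q[1],q[2],q[3],q[0]])
    u=R.inv().apply(np.array(target)-o['eef_pos'])/.025
    y=R.apply([0,1,0]); a=np.degrees(np.arctan2(y[1],y[0]))
    t=None
    if yaw is not None:
        c=np.radians(yaw); z=np.array([0,0,-1.]); yy=np.array([np.cos(c),np.sin(c),0]); xx=np.cross(yy,z)
        t=(R.inv()*Ro.from_matrix(np.c_[xx,yy,z])).as_rotvec(degrees=True)/6
    print('t',o['time_s'],'pos',o['eef_pos'].round(4),'yawy',a.round(2),'units',u.round(2),'turn',None if t is None else t.round(2),'F',o['contact_force'].round(1),'w',round(o['gripper_width'],4),'ff',round(o['finger_force'],1))
E
python3 - <<'E'
from h import *
units([.45,-.31,.228],96.2); print(sensors.observe()['joints'])
E
```

```text
t 1.15 pos [0.3687 0.1208 0.2274] yawy 96.01 units [ -1.43 -17.48  -0.03] turn [ 0.    0.01 -0.03] F [ 1.5  0.8 -0.2] w 0.0939 ff 0.0
[ 1.70087712e-01 -2.83438875e-01  1.70958924e+00  2.98215407e-04
  1.71465983e+00 -1.50553549e+00]
```

Call:
{"method": "servo_tool", "body": {"motion": [[-0.2,-1.9,0,0,0,0,94],[-0.3,-3.8,0,0,0,0,94],[-0.5,-5.7,0,0,0,0,94],[-0.6,-7.6,0,0,0,0,94],[-0.8,-9.5,0,0,0,0,94],[-0.9,-11.4,0,0,0,0,94],[-1.1,-13.3,0,0,0,0,94],[-1.2,-15.2,0,0,0,0,94],[-1.4,-16.8,0,0,0,0,94],[-1.4,-17.5,0,0,0,0,94]]}}

```text
time_s: 2.15
eef_pos: [0.4481, -0.3117, 0.2261]
tool_rot: [-0.001, -0.05, 0.999, 0.0]
contact_force: [-0.6, 0.5, 0.1]
gripper_width: 0.094
finger_force: 0.0
```

```bash
python3 - <<'E'
from h import *
s=snap('wrist','w2.png')
units([.456,-.312,.12],96.2)
E
```

```text
t 2.2 pos [ 0.448  -0.3127  0.226 ] yawy 95.73 units [-0.33 -0.    4.24] turn [-0.   -0.02 -0.08] F [ 0.3 -1.6 -1.1] w 0.0937 ff 0.0
```

View pics/w2.png

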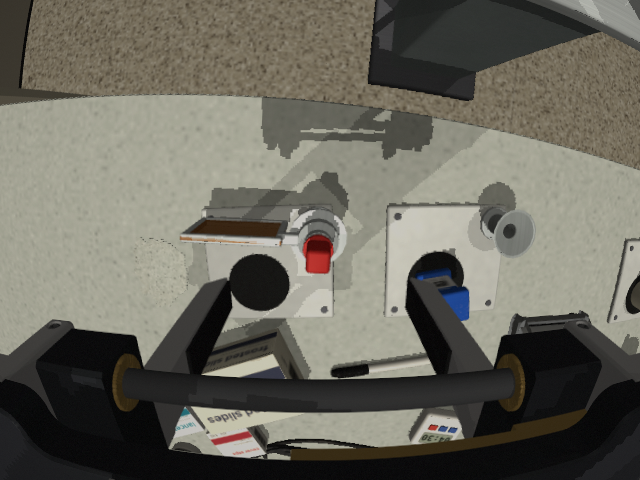

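Wrist view: the knob's top face is centred near (318,262), and the panel's top edge runs from (182,237) to (281,243).

```bash
python3 - <<'E'
from h import *
np.set_printoptions(precision=4,suppress=True)
i=cv2.imread('pics/w2.png').astype(int); m=(i[...,2]>120)&(i[...,1]<70)
ys,xs=np.nonzero(m)
m2=(i[...,2]>90)&(i[...,1]<60);m2[:225]=0;m2[285:]=0
for y in range(234,278,3):
    x=np.nonzero(m2[y,295:345])[0]+295
    if len(x): print(y,x.min(),x.max(),i[y,x,2].mean().round())
p=atz('w2.png',318,262,.1315,True);print('knob',p)
a=atz('w2.png',281,243.5,.0855,True);b=atz('w2.png',181,237,.0855,True);print(a,b,np.degrees(np.arctan2(*(a-b)[1::-1])),np.linalg.norm(a-b))
E
```

```text
237 311 324 112.0
240 306 329 111.0
243 304 331 137.0
246 304 332 153.0
249 304 332 160.0
252 304 332 129.0
255 305 330 167.0
258 306 329 172.0
261 306 329 172.0
264 306 329 171.0
267 306 328 173.0
270 307 328 175.0
knob [ 0.4572 -0.3117  0.1315]
[ 0.4599 -0.3427  0.0855] [ 0.4629 -0.4315  0.0855] 91.94325450167862 0.08887328978616735
```

Call:
{"method": "servo_tool", "body": {"motion": [[-0.2,0,0.5,0,0,0.3,80],[-0.4,0,1.2,0,0,0.3,60],[-0.4,0,2.0,0,0,0.3,50],[-0.4,0,2.8,0,0,0.3,40],[-0.4,0,3.4,0,0,0.3,40],[-0.4,0,3.9,0,0,0.3,40],[-0.4,0,4.2,0,0,0.3,40],[-0.4,0,4.2,0,0,0.3,40]]}}

```text
time_s: 3.0
eef_pos: [0.4579, -0.3071, 0.1214]
tool_rot: [-0.001, -0.036, 0.999, 0.001]
contact_force: [-0.2, 0.3, 0.6]
gripper_width: 0.0403
finger_force: 0.0
```

```bash
python3 - <<'E'
from h import *
snap('wrist','w3.png')
units([.4574,-.3117,.121],94)
E
```

```text
t 3.05 pos [ 0.4583 -0.3075  0.1224] yawy 94.15 units [ 0.05 -0.16  0.06] turn [ 0.   -0.    0.03] F [0.5 0.2 0.5] w 0.0401 ff 0.0
```

View pics/w3.png

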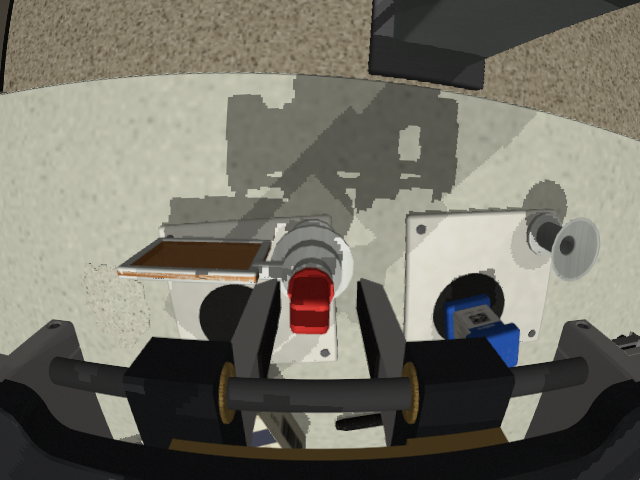

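Left finger tip is at x≈262, the right at ≈375, and the knob at 311, so the knob is about 4 mm towards -y, matching the pose reading. I'll correct that and close.

Call:
{"method": "servo_tool", "body": {"motion": [[0,-0.16,0,0,0,0,40],[0,-0.16,0,0,0,0,30],[0,-0.16,0,0,0,0,10],[0,-0.16,0,0,0,0,5],[0,-0.16,0,0,0,0,5],[0,-0.16,0,0,0,0,5],[0,-0.16,0,0,0,0,5],[0,-0.16,0,0,0,0,5]]}}

```text
time_s: 3.85
eef_pos: [0.4588, -0.3116, 0.1231]
tool_rot: [0.0, -0.036, 0.999, 0.0]
contact_force: [-0.7, 2.3, 5.2]
gripper_width: 0.0177
finger_force: 30.3
```

```bash
python3 - <<'E'
from h import *
units([.4574,-.3117,.121],94)
E
```

```text
t 3.85 pos [ 0.4588 -0.3116  0.1231] yawy 94.15 units [ 0.06 -0.    0.09] turn [-0.    0.01  0.03] F [-0.7  2.3  5.2] w 0.0177 ff 30.3
```

Call:
{"method": "servo_tool", "body": {"motion": [[0,-0.16,-0.2,0,0,0,5],[0,-0.16,-0.4,0,0,0,5],[0,-0.16,-0.6,0,0,0,5],[0,-0.16,-0.8,0,0,0,5],[0,-0.16,-1.1,0,0,0,5],[0,-0.16,-1.6,0,0,0,5],[0,-0.16,-2.4,0,0,0,5],[0,-0.16,-3.2,0,0,0,5],[0,-0.16,-4.0,0,0,0,5],[0,-0.16,-4.6,0,0,0,5]]}}

```text
time_s: 4.85
eef_pos: [0.459, -0.3167, 0.2398]
tool_rot: [0.001, -0.036, 0.999, -0.001]
contact_force: [-0.0, 0.2, -4.5]
gripper_width: 0.0174
finger_force: 30.3
```

```bash
python3 - <<'E'
from h import *
units([.40,-.1,.236],94)
a=snapshot('scene')['img'];b=snapshot('side')['img']
cv2.imwrite('pics/lift.png',np.hstack([cv2.resize(a[170:370,340:540],(400,400)),cv2.resize(b[200:400,300:500],(400,400))]))
units([.4315,.0,.236],94)
E
```

```text
t 4.85 pos [ 0.459  -0.3167  0.2398] yawy 94.1 units [1.74 8.82 0.12] turn [-0.03  0.01  0.02] F [-0.   0.2 -4.5] w 0.0174 ff 30.3
t 4.95 pos [ 0.4598 -0.3171  0.241 ] yawy 94.12 units [ 0.22 12.73  0.13] turn [-0.05  0.04  0.02] F [ 0.   0.6 -4.3] w 0.0175 ff 30.3
```

View pics/lift.png

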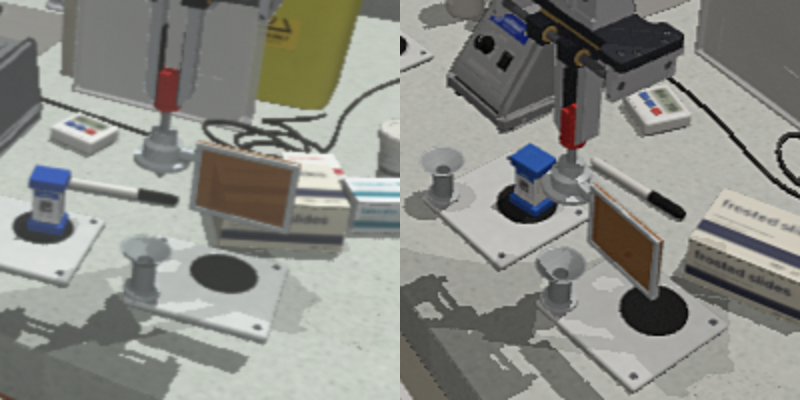

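The guard is lifted and hangs upright, clear of the stand (its flange is around (165,155) in the left crop). Next I carry it towards the jar stand.

Call:
{"method": "servo_tool", "body": {"motion": [[0,0.3,0,0,0,0,5],[0,1.0,0,0,0,0,5],[0,2.0,0,0,0,0,5],[0,3.2,0,0,0,0,5],[0,4.4,0,0,0,0,5],[0,5.6,0,0,0,0,5],[0,6.8,0,0,0,0,5],[0,8.0,0,0,0,0,5],[0,9.2,0,0,0,0,5],[0,10.4,0,0,0,0,5]]}}

```text
time_s: 5.95
eef_pos: [0.4385, -0.0539, 0.2361]
tool_rot: [-0.001, -0.037, 0.999, 0.001]
contact_force: [1.0, -0.3, -4.6]
gripper_width: 0.0177
finger_force: 30.1
```

Call:
{"method": "servo_tool", "body": {"motion": [[0,1.2,0,0,0,0,5],[0,2.4,0,0,0,0,5],[0,3.6,0,0,0,-0.1,5],[0,4.7,0,0,0,-0.2,5],[0,5.6,0,0,0,-0.3,5],[0,6.1,0,0,0,-0.3,5],[0,6.3,0,0,0,-0.3,5],[0,6.3,0,0,0,-0.3,5]]}}

```text
time_s: 6.75
eef_pos: [0.4282, 0.101, 0.237]
tool_rot: [-0.0, -0.052, 0.999, -0.0]
contact_force: [0.1, -0.6, -4.7]
gripper_width: 0.0177
finger_force: 30.4
```

```bash
python3 - <<'E'
from h import *
snap('wrist','w4.png'); units([.4315,.2375,.236],96)
E
```

```text
t 6.8 pos [0.4284 0.1003 0.2371] yawy 95.94 units [-0.69  5.44  0.04] turn [-0.01 -0.01 -0.01] F [ 0.3  0.3 -4.2] w 0.0178 ff 30.4
```

View pics/w4.png

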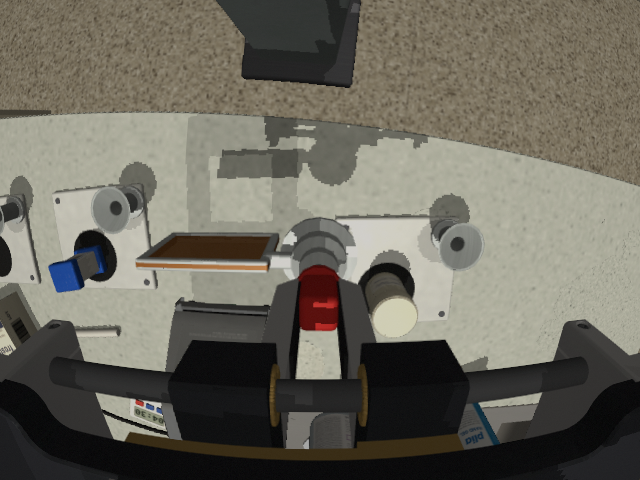

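The jar stand's mouth is centred at (461.5,246.5). The plate's front edge starts at (336,217) and its back-left corner is near (449,321).

```bash
python3 - <<'E'
from h import *
np.set_printoptions(precision=4,suppress=True)
r=atz('w4.png',461.5,246.5,.058,True);print('rim',r)
P={n:atz('w4.png',u,v,.008,True) for n,u,v in[('FR',336,217),('F2',427,217.5),('L1',456,265),('BL',449,321),('jar',398,316)]};print(P)
print('hole',atz('w4.png',457,244,.035,True))
f=P['F2']-P['FR'];l=P['BL']-P['L1']
print(np.degrees(np.arctan2(f[1],f[0]))-90,np.degrees(np.arctan2(l[1],l[0])))
j=atz('w4.png',395,317,.072+.008,True);print('jar',j,np.degrees(np.arctan2(*(j-r)[1::-1]))+45.9, np.hypot(*(j-r)[:2]))
d=P['BL']-r; print('BL-rim',d, np.hypot(*d[:2]))
# flange check for guard tilt: knob base vs. flange
units(np.r_[r[:2],.237],96)
E
```

```text
rim [0.4365 0.2449 0.058 ]
{'FR': array([0.4315, 0.1195, 0.008 ]), 'F2': array([0.4209, 0.2194, 0.008 ]), 'L1': array([0.4722, 0.2656, 0.008 ]), 'BL': array([0.5452, 0.2743, 0.008 ]), 'jar': array([0.5424, 0.2074, 0.008 ])}
hole [0.4403 0.2495 0.035 ]
6.077576535409051 6.755120543217457
jar [0.5078 0.1831 0.08  ] 4.980924919117982 0.09434615794177816
BL-rim [ 0.1087  0.0294 -0.05  ] 0.1126069305271273
t 6.8 pos [0.4284 0.1003 0.2371] yawy 95.94 units [-0.92  5.72  0.  ] turn [-0.01 -0.01 -0.01] F [ 0.3  0.3 -4.2] w 0.0178 ff 30.4
```

Call:
{"method": "servo_tool", "body": {"motion": [[-0.1,0.4,0,0,0,0,5],[-0.2,1.3,0,0,0,0,5],[-0.4,2.4,0,0,0,0,5],[-0.6,3.5,0,0,0,0,5],[-0.7,4.5,0,0,0,0,5],[-0.9,5.3,0.2,0,0,0,5],[-0.9,5.6,0.8,0,0,0,5],[-0.9,5.6,1.5,0,0,0,5],[-0.9,5.6,2.1,0,0,0,5],[-0.9,5.6,2.3,0,0,0,5]]}}

```text
time_s: 7.8
eef_pos: [0.4353, 0.241, 0.1768]
tool_rot: [-0.003, -0.051, 0.999, -0.001]
contact_force: [0.8, -0.9, -5.4]
gripper_width: 0.0175
finger_force: 30.3
```

Call:
{"method": "servo_tool", "body": {"motion": [[0,0,0,0,0,0,5],[0,0,0,0,0,0,5]]}}

```text
time_s: 8.0
eef_pos: [0.437, 0.2419, 0.1805]
tool_rot: [0.0, -0.051, 0.999, 0.0]
contact_force: [-0.4, -0.6, -4.0]
gripper_width: 0.0177
finger_force: 30.3
```

```bash
python3 - <<'E'
from h import *
units([.436,.243,.178],96)
a=snap('scene','s5.png')['img'];b=snap('side','d5.png')['img']
c=lambda i,u,v:cv2.resize(i[v:v+150,u:u+100],(400,600),interpolation=cv2.INTER_CUBIC)
cv2.imwrite('pics/hov.png',np.hstack([c(a,160,140),c(b,225,110)]))
E
```

```text
t 8.0 pos [0.437  0.2419 0.1805] yawy 95.89 units [0.04 0.05 0.1 ] turn [ 0.    0.01 -0.02] F [-0.4 -0.6 -4. ] w 0.0177 ff 30.3
```

View pics/hov.png

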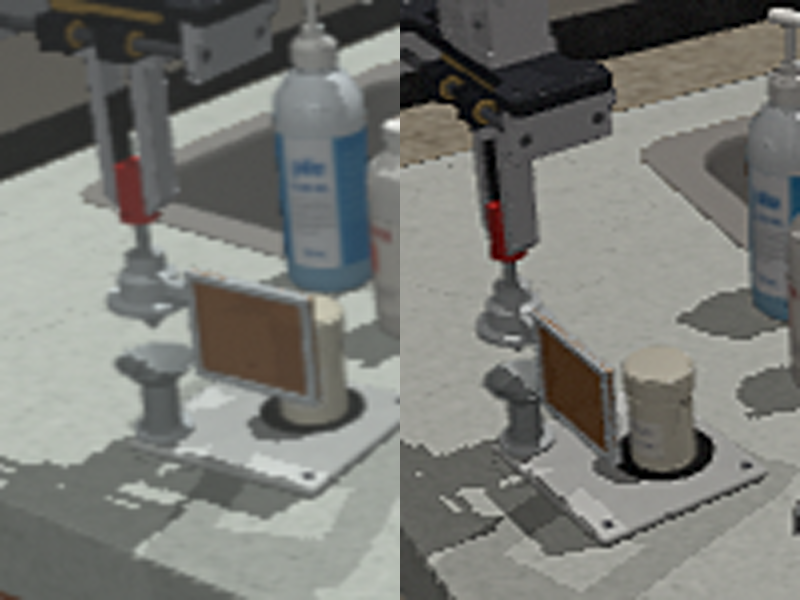

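```bash
python3 - <<'E'
from h import *
for nm,(x,y) in {'tcp':(.437,.2419),'rimw':(.4365,.2449),'rimsc':(.4318,.2376)}.items():
  for z in(.058,.095,.145):
    u,v=proj('s5.png',[x,y,z]);a,b=proj('d5.png',[x,y,z])
    print(nm,z,'scene',round((u-160)*4),round((v-140)*4),'side',round(400+(a-225)*4),round((b-110)*4))
E
```

```text
tcp 0.058 scene 159 356 side 524 374
tcp 0.095 scene 153 301 side 519 326
tcp 0.145 scene 143 225 side 512 258
rimw 0.058 scene 155 355 side 522 373
rimw 0.095 scene 148 301 side 517 324
rimw 0.145 scene 139 224 side 510 257
rimsc 0.058 scene 158 361 side 519 380
rimsc 0.095 scene 151 306 side 514 331
rimsc 0.145 scene 142 230 side 507 263
```

Hover check: shaft at scene crop (143,238), mouth centre at (156,362), with matching side pixels. The guard is within 2–3 mm of the socket axis, so I'll shift slightly and lower.

Call:
{"method": "servo_tool", "body": {"motion": [[0.1,-0.08,0.1,0,0,0,5],[0.1,-0.08,0.3,0,0,0,5],[0.1,-0.08,0.5,0,0,0,5],[0.1,-0.08,0.7,0,0,0,5],[0.1,-0.08,0.9,0,0,0,5],[0.1,-0.08,1.1,0,0,0,5],[0.1,-0.08,1.2,0,0,0,5],[0.1,-0.08,1.3,0,0,0,5],[0.1,-0.08,1.4,0,0,0,5],[0.1,-0.08,1.4,0,0,0,5]]}}

```text
time_s: 9.1
eef_pos: [0.4344, 0.2401, 0.1448]
tool_rot: [0.0, -0.052, 0.999, 0.0]
contact_force: [0.2, -0.4, -4.5]
gripper_width: 0.0179
finger_force: 30.2
```

Call:
{"method": "servo_tool", "body": {"motion": [[0,0,0.06,0,0,0,5],[0,0,0.12,0,0,0,5],[0,0,0.18,0,0,0,5],[0,0,0.24,0,0,0,5],[0,0,0.3,0,0,0,5],[0,0,0.36,0,0,0,5],[0,0,0.4,0,0,0,5],[0,0,0.4,0,0,0,5]]}}

```text
time_s: 9.9
eef_pos: [0.4355, 0.2415, 0.1357]
tool_rot: [0.002, -0.052, 0.999, 0.002]
contact_force: [2.1, 5.6, 1.1]
gripper_width: 0.0176
finger_force: 30.3
```

```bash
python3 - <<'E'
from h import *
units([.4345,.240,.125],96); print(sensors.observe()['moment'])
a=snap('scene','s6.png')['img'];b=snap('side','d6.png')['img']
c=lambda i,u,v:cv2.resize(i[v:v+150,u:u+100],(400,600),interpolation=cv2.INTER_CUBIC)
cv2.imwrite('pics/low.png',np.hstack([c(a,160,140),c(b,225,110)]))
E
```

```text
t 9.9 pos [0.4355 0.2415 0.1357] yawy 95.96 units [ 0.05 -0.06  0.43] turn [ 0.03  0.04 -0.01] F [2.1 5.6 1.1] w 0.0176 ff 30.3
[ 1.40165848e+00 -7.56485114e-01 -3.47766769e-04]
```

View pics/low.png

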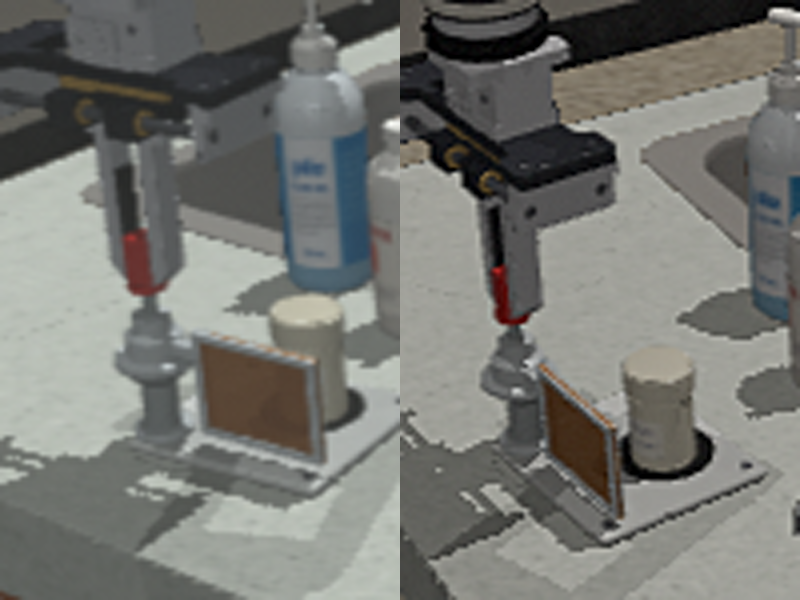

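The guard is entering the mouth, but a sideways push of 5.6 N in +y shows the socket lies slightly further +y. I'll shift that way and keep lowering slowly.

Call:
{"method": "servo_tool", "body": {"motion": [[-0.02,0.05,0,0,0,0,5],[-0.04,0.1,0,0,0,0,5],[-0.05,0.13,0.02,0,0,0,5],[-0.05,0.13,0.04,0,0,0,5],[-0.05,0.13,0.04,0,0,0,5]]}}

```text
time_s: 10.5
eef_pos: [0.4355, 0.2429, 0.1336]
tool_rot: [0.0, -0.052, 0.999, -0.0]
contact_force: [4.5, 0.5, -1.8]
gripper_width: 0.0175
finger_force: 30.4
```

```bash
python3 - <<'E'
from h import *
units([.4355,.244,.125],96)
E
```

```text
t 10.5 pos [0.4355 0.2429 0.1336] yawy 95.93 units [-0.    0.04  0.34] turn [-0.01  0.   -0.01] F [ 4.5  0.5 -1.8] w 0.0175 ff 30.4
```

Call:
{"method": "servo_tool", "body": {"motion": [[-0.04,0,0,0,0,0,5],[-0.08,0,0,0,0,0,5],[-0.08,0,0.06,0,0,0,5],[-0.08,0,0.12,0,0,0,5],[-0.08,0,0.12,0,0,0,5]]}}

```text
time_s: 11.0
eef_pos: [0.4363, 0.2432, 0.1301]
tool_rot: [-0.001, -0.052, 0.999, -0.0]
contact_force: [1.0, 0.1, -1.8]
gripper_width: 0.0179
finger_force: 30.4
```

```bash
python3 - <<'E'
from h import *
units([.4355,.244,.125],96)
E
```

```text
t 11.0 pos [0.4363 0.2432 0.1301] yawy 95.95 units [0.03 0.03 0.2 ] turn [-0.01 -0.02 -0.01] F [ 1.   0.1 -1.8] w 0.0179 ff 30.4
```

Side forces are gone and only the spring pull of about 1.8 N remains, so the guard is seated. I'll ease the pin down and let go.

Call:
{"method": "servo_tool", "body": {"motion": [[-0.02,0,0.06,0,0,0,5],[-0.02,0,0.12,0,0,0,5],[-0.02,0,0.18,0,0,0,5],[-0.02,0,0.18,0,0,0,5],[-0.02,0,0.18,0,0,0,5]]}}

```text
time_s: 11.5
eef_pos: [0.4372, 0.2437, 0.1263]
tool_rot: [-0.001, -0.052, 0.999, 0.0]
contact_force: [-1.4, 0.9, -2.0]
gripper_width: 0.0178
finger_force: 30.4
```

Call:
{"method": "servo_tool", "body": {"motion": [[0,0,0,0,0,0,22],[0,0,0,0,0,0,26],[0,0,0,0,0,0,34],[0,0,0,0,0,0,40],[0,0,0,0,0,0,40],[0,0,-0.6,0,0,0,40],[0,0,-1.4,0,0,0,40],[0,0,-2.6,0,0,0,40],[0,0,-4.0,0,0,0,40],[0,0,-4.0,0,0,0,40]]}}

```text
time_s: 12.5
eef_pos: [0.4401, 0.2446, 0.2325]
tool_rot: [0.005, -0.052, 0.999, 0.002]
contact_force: [0.6, 0.3, -0.1]
gripper_width: 0.0404
finger_force: 0.0
```

```bash
python3 - <<'E'
from h import *
np.set_printoptions(precision=4,suppress=True)
units([.4355,.244,.125],96)
a=snap('scene','s7.png')['img'];b=snap('side','d7.png')['img'];w=snap('wrist','w7.png')['img']
c=lambda i,u,v:cv2.resize(i[v:v+75,u:u+100],(400,300),interpolation=cv2.INTER_CUBIC)
m=np.vstack([np.hstack([c(a,170,195),c(b,230,170)]),np.hstack([cv2.resize(w,(400,300)),cv2.resize(w[170:370,160:427],(400,300))])])
cv2.imwrite('pics/fin.png',m)
E
```

```text
t 12.5 pos [0.4401 0.2446 0.2325] yawy 95.95 units [ 0.23 -0.02  4.3 ] turn [ 0.03  0.1  -0.01] F [ 0.6  0.3 -0.1] w 0.0404 ff 0.0
```

View pics/fin.png

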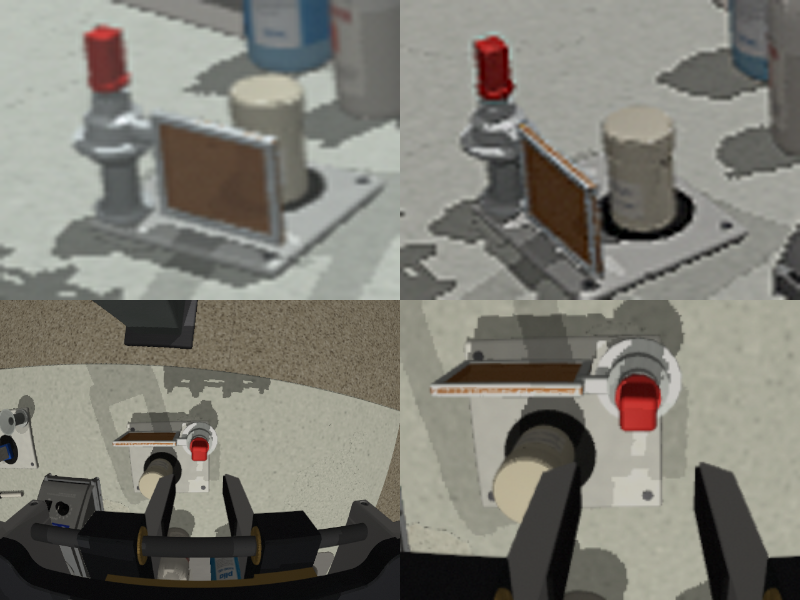

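```bash
python3 - <<'E'
from h import *
np.set_printoptions(precision=4,suppress=True)
W=lambda u,v:('w7.png',160+u*.6675,170+(v-300)/1.5,True)
S=lambda u,v:('s7.png',170+u/4,195+v/4); D=lambda u,v:('d7.png',230+(u-400)/4,170+v/4)
print('top new',tri([S(104,34),D(491,44),W(638,416)]),tri([S(104,34),D(491,44)]))
print('top orig',tri([('scene.png',390+102/4,255+27/4),('side.png',360+87/4,295+33/4)]))
a=atz(*W(583,390)[:3],.0855,True);b=atz(*W(431,391)[:3],.0855,True);d=a-b
print('panel',a,b,np.degrees(np.arctan2(d[1],d[0])),np.linalg.norm(d))
p=atz(*W(648,495)[:3],.008,True);q=atz(*W(490,495)[:3],.008,True);d=p-q;print('screws',p,q,np.degrees(np.arctan2(d[1],d[0])))
# pin: red bbox heights vs flange in scene
j=tri([S(266,85),D(640,118)]);print('jar top',j)
E
```

```text
top new [0.4572 0.3609 0.1106] [0.434  0.2407 0.1278]
top orig [ 0.4567 -0.3107  0.1284]
panel [0.4117 0.4633 0.0855] [0.4246 0.3549 0.0855] 96.77299600062473 0.10913956894408364
screws [0.5139 0.6371 0.008 ] [0.5208 0.457  0.008 ] 92.18324016890917
jar top [0.5089 0.1837 0.0788]
```

```bash
python3 - <<'E'
from h import *
np.set_printoptions(precision=4,suppress=True)
W=lambda u,v,z:atz('w7.png',160+(u-400)*.6675,170+(v-300)/1.5,z,True)
ang=lambda a,b:np.degrees(np.arctan2(*(a-b)[1::-1]))
print('panel',ang(W(583,390,.0855),W(431,391,.0855)),'screws',ang(W(648,495,.008),W(490,495,.008)),'left edge',ang(W(661,500,.008),W(663,400,.008)),'knob',W(638,416,.1315))
E
```

```text
panel 95.98988306383389 screws 96.69782943532012 left edge 5.676455301999039 knob [0.4368 0.2434 0.1315]
```

The panel is at 96.0° against the plate's 96°, the knob top is at the same height as when the pin was down at the start, and the jar hasn't moved. Handing in.

```bash
python3 -c "
from cell import manip; print(manip.sign_off())"
```

```text
the job is handed in; nothing more can be done
None
```

The guard now sits in the jar stand's socket with its panel along the front edge and the pin sprung down. The jar is where it was, I never touched the label block, and I handed the job in after about 13 s of robot time.

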